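# Knock out the prop and let the viewer's screen down on a finger

## Task

The gel viewer's hinged amber screen stands propped open on a thin wire prop. Without lifting the screen, push the prop over with your fingers so that it folds down into the tray, catch the falling screen on the backs of the same fingers, and lower it on them until it lies fully shut, with no bang: the acrylic cracks if it is let drop. Use open contact only: grip and lift nothing, and the things standing about stay where they are.

Things in the scene. Friction and masses are not known exactly. Their poses are not given: they have to be found in the camera images.
- viewer: Gel viewer: white bench-top box, 220 mm deep (x) by 270 mm wide (y), fixed to the table. Origin: centre of its underside, on the table; front with dial and switch faces -x, z up. Its top is an open frame with the rim 95 mm above the table, front wall's outer face at x = -110 mm. A light panel lies sunk inside, and a tray behind the front wall. The dial sticks out to (-121, 85, 46) mm.
- hinge_mid (a point): Middle of the screen's hinge line, fixed on the viewer at its (98, 0, 95) mm. The line runs along the viewer's y; the screen opens upward and its free edge swings towards the rear.
- screen (a joint): Angle of the screen: 0 shut, level on the rim; grows as it opens; starts near 0.90, resting on the prop's tip; stop at 1.5. Flat black-framed amber plate, 228 mm from hinge line to free edge, 270 wide, 9 thick, 0.25 to 0.4 kg; underside in line with the hinge. Shut, its edge overhangs the front wall by 20 mm. Nearly free hinge: unsupported it falls in under 0.5 s and slams at about 7 rad/s.
- screen_lip (a point): Point on the screen: middle of its free edge, on the underside. Open as at the start it is about 0.27 m above the table, shut 0.095 m.
- prop (a joint): Angle of the wire prop: 0 standing, leaning 0.07 rad to the viewer's +y on a stop; grows as it folds to the viewer's -y; 1.64 lies flat in the tray below the rim. 6 mm wire with 10 mm thick rubber tip, 179 mm long in all. Under 2 N near the tip moves it; past dead centre (0.07 rad) it falls on by itself and the screen drops.
- prop_tip (a point): Centre of the prop's rounded rubber tip (radius 5 mm); at the start it is just under the screen about 200 mm from the hinge line, at the viewer's (-28, 77, 246) mm.
- prop_pivot (a point): Pivot of the prop, fixed on the viewer at its (-86, 65, 83) mm, in the tray. The prop swings sideways in a plane that leans back about 20 degrees from vertical.
- bench_timer: Bench timer, 38 x 70 x 60 mm, standing loose on the table; origin: centre of its underside. Leave alone.
- tape_roll_red: Small tape roll, 64 mm across, 15 mm high, lying flat, loose; origin: centre of its underside. Leave alone.
- marker_black: Marker pen, 13 x 136 x 13 mm, lying loose, long along its y; origin: middle of its underside. Leave alone.
- label_roll_spare: Roll of white labels, 96 mm across, 52 mm high, lying flat, loose; origin: centre of its underside. Leave alone.

How it is judged:
By the outcome, as a careful person would: the job done as asked, in the order asked, and still so for the second after the job is handed in, with the robot touching nothing.
It also fails if it takes over 48 s, if anything falls off the work surface, if the arm or the gripper's body presses on something with over 40 N, if the wrist force passes 120 N, or if a joint passes its speed limit or range.

## Robot

A 6-joint arm with a two-finger parallel gripper is mounted at the origin on a cart in front of the work surface, level with it; the furniture and walls round the work are solid. World frame = base frame: x ahead of the robot, y to its left, z up, the work surface at z = 0. Lengths are in m, angles in rad, forces in N, time in s.
With the tool pointing down it reaches from about 0.35 to 0.775 m from the base axis. Payload 5.5 kg.
Tool frame: the origin (TCP) lies midway between the tips of the shut fingers; the grasp point (between the pads) lies 19 mm behind it; z points along the fingers, y is the line along which they close (so a half turn about z gives the same grasp; the last joint's range is limited). The gripper opens to 85 mm and grips with 20 to 120 N. Pads are 22 mm wide; open, the fingers measure 114 mm over their backs; the gripper's body (76 mm by 85 mm) begins 54 mm behind the grasp point. The pads swing forward as they close: fully open they stand 13 mm farther back than shut.
Start: joints at [-1.247, 0.313, 0.046, 1.304, 0, 1.431], TCP at [0.257, -0.514, 0.206] pointing down, gripper open.
Joint ranges: [-2.76, 2.76], [-0.86, 1.69], [-1.03, 1.26], [-2.2, 2.34], [-1.47, 1.5], [-3.14, 3.14]. Speed limits (rad/s): [2.57, 2.57, 3.14, 3.14, 3.14, 3.14].

## Interface

Orientations are given as a rotation vector (axis times angle).
In Python, from cell import robot, vision gives the robot as it stands.
- The arm moves only by the tool servo_tool, never from a script. Its argument "deltas" is a list that holds one entry, the list of rows, each a list of 7 numbers: the shift along the world's x, y, z in cm, then the turn, a rotation vector about the world's x, y, z in rad, then the opening, from -1 (shut) to 1 (fully open). In form: [[[dx, dy, dz, rx, ry, rz, hand], ...]]. A call has 1 to 20 rows; each row is the pose to reach, as a shift and turn from the pose commanded when the call began; what a row does not reach only later rows make up. A row lasts 1/12 s, in which the tool goes at most 41.7 mm and 7.16 degrees, less where a joint would pass 70% of its speed; a pose out of reach is approached as far as the arm can. A call with a gripper value outside its range is refused whole. The fingers move at their own pace and stop on an object; the grip force is fixed at half the most. Time passes only in rows, so rows that repeat a pose let the fingers close. It gives the time, the measured TCP pose, the force, the opening and the grip force at its end, in the units of the state.
- robot.sense(): the state, without advancing time (a new reading comes with each control period).
- vision.snapshot(name): name is "scene" or "top" or "wrist"; returns (picture, depth): 420x560x3 uint8, red, green, blue; 420x560 float32, m along the optical axis (not along the pixel's ray), 0 where there is no reading.
- vision.camera_info(name): a dict with "fx", "fy", "cx", "cy" (pixels), "origin" and "orientation" of the camera in the world. Camera axes: x right, y up, looking along -z (the intrinsics and any distortion apply to the point x, -y, -z); pixel columns grow to the right and rows downward; lengths in m; the calibration is good to about 2 mm. A picture is of the moment at which its call begins: read the wrist's pose just before it. camera_info takes no time and is no camera call; for the wrist camera it gives the pose at the moment of the call.
- robot.hand_in(): hands the job in; it is judged then, once.
The state is a dict: "clock": time; "q": joint angles; "qvel": joint speeds; "tau": joint torques, N m; "tool_pos": TCP position; "ee_rot": TCP orientation; "ft_force": force on the tool from outside, world axes, zero at the start; "moment": the same for the moment, N m; "opening": opening from 0.0 (shut) to 1.0 (fully open); "grip_force": force on a finger pad.
Only numpy, scipy, OpenCV 4.12 (cv2) and the standard library are available. Lean on these libraries where they do the work, as an engineer would, in place of code of your own. Each camera call takes 0.05 s, during which the arm holds its last target. There are 200 camera calls.

## Working session

There is one attempt and no reset: what is moved stays moved. The work goes in short steps, Python scripts to look and compute and a tool call to move; the robot and the scene stay as the last step left them, time stands still between calls to the robot, and variables do not carry over. Pictures are saved under pics/ and viewed, at most 10 in all, crops included, and the job is handed in when it is done.

Besides the shell and the picture viewer there is one more tool, called after ">>>" by a JSON object that holds its "method" and its "body". servo_tool: Moves the arm, as the interface text tells. Its arguments: {"type":"object","properties":{"deltas":{"type":"array"}},"required":["deltas"]}

```bash
mkdir -p pics
cat > h.py <<'E'
from cell import robot, vision
import numpy as np, cv2
from scipy.spatial.transform import Rotation as R
def cam(n):
    i=vision.camera_info(n); o=np.array(i['orientation'])
    M=o if o.shape==(3,3) else (R.from_rotvec(o).as_matrix() if o.size==3 else R.from_quat(o).as_matrix())
    return i,M
def cloud(n):
    i,M=cam(n); p,d=vision.snapshot(n)
    v,u=np.mgrid[:420,:560]
    P=np.stack([(u-i['cx'])/i['fx']*d,-(v-i['cy'])/i['fy']*d,-d],-1)@M.T+np.array(i['origin'])
    P[d==0]=np.nan
    return p,P
E
python3 - <<'E'
from h import *
for n in('scene','top'):
    print(vision.camera_info(n))
    p,P=cloud(n); np.save(n+'.npy',P); cv2.imwrite(f'pics/{n}.png',p[...,::-1])
print(robot.sense())
E
```

```text
{'fx': 411.00998322689105, 'fy': 411.00998322689105, 'cx': 283.3208307089962, 'cy': 203.25962350270126, 'origin': array([ 0.64738984, -0.64305043,  0.81682998]), 'orientation': array([0.84598219, 0.09977864, 0.22571971])}
{'fx': 477.58671948710037, 'fy': 477.58671948710037, 'cx': 285.23226581050176, 'cy': 207.62798121264083, 'origin': array([0.30055447, 0.06501588, 1.368775  ]), 'orientation': array([ 0.09717172, -0.10541799, -1.54674037])}
{'clock': 0.1, 'q': array([-1.24661628e+00,  3.13956763e-01,  4.50750231e-02,  1.30358994e+00,
       -2.21836892e-05,  1.43120354e+00]), 'qvel': array([ 0.00058527, -0.00272839,  0.00183693,  0.00206522,  0.00072177,
        0.00134386]), 'tau': array([ 2.03061689e-03, -4.81725061e+01,  2.99243063e+01,  1.27526291e-02,
       -1.13930589e-04,  5.98733521e-06]), 'tool_pos': array([ 0.25703893, -0.51378749,  0.20467299]), 'ee_rot': array([-3.05588508e+00, -7.21598639e-01,  2.77089295e-04]), 'ft_force': array([-0.12222387,  0.27464726, -0.24755715]), 'moment': array([-0.00345155, -0.01823509,  0.07044605]), 'grip_force': 0.0, 'opening': 0.9997370826701462}
```

View pics/scene.png

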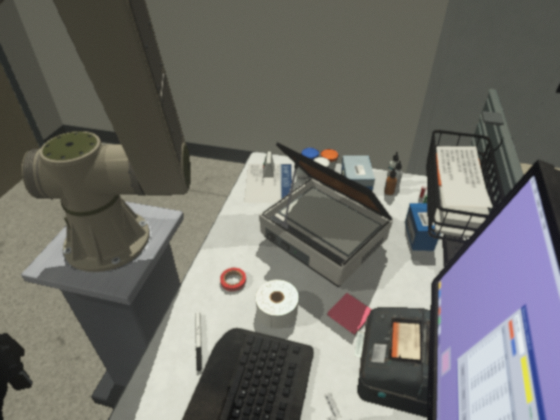

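View pics/top.png

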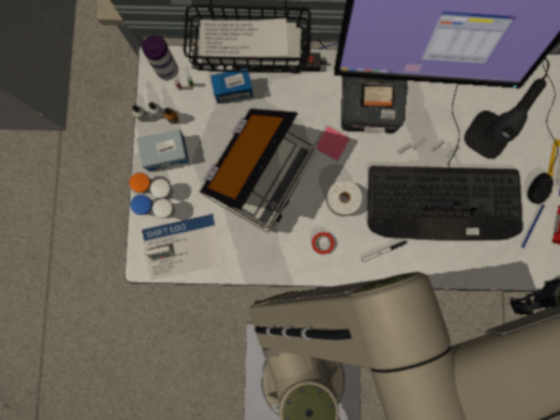

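The scene view shows the viewer around (325,225) with the screen leaning open to the rear. In the top view it is at about (258,168), turned by roughly 30°. The white roll is at (345,197), the red tape at (322,243) and the marker at (384,250). Next I'll enlarge both views of the viewer.

Run:
```python
import cv2
a=cv2.imread('pics/top.png')[95:245,185:385]; cv2.imwrite('pics/topc.png',cv2.resize(a,None,fx=4,fy=4,interpolation=cv2.INTER_CUBIC))
a=cv2.imread('pics/scene.png')[140:290,240:440]; a=cv2.convertScaleAbs(a,alpha=1.5,beta=15);cv2.imwrite('pics/scenec.png',cv2.resize(a,None,fx=4,fy=4,interpolation=cv2.INTER_CUBIC))
```

```text
(no output)
```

View pics/topc.png

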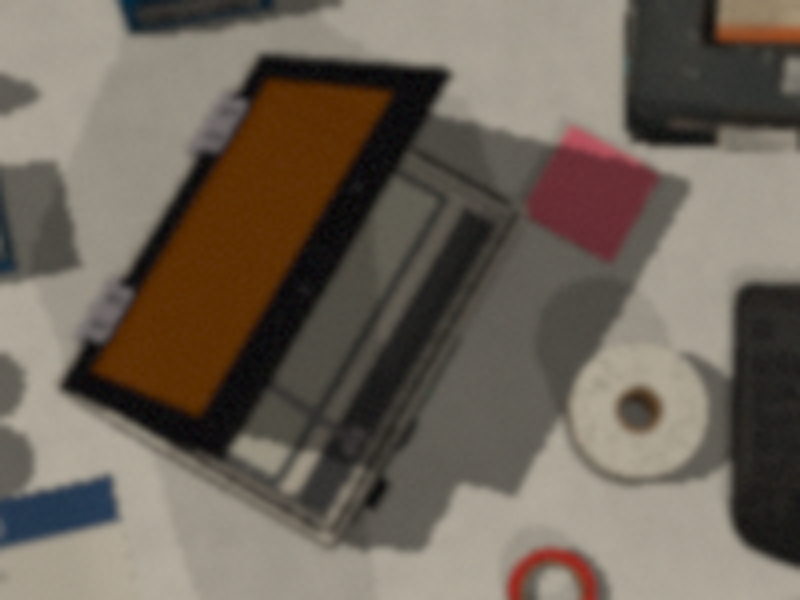

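View pics/scenec.png

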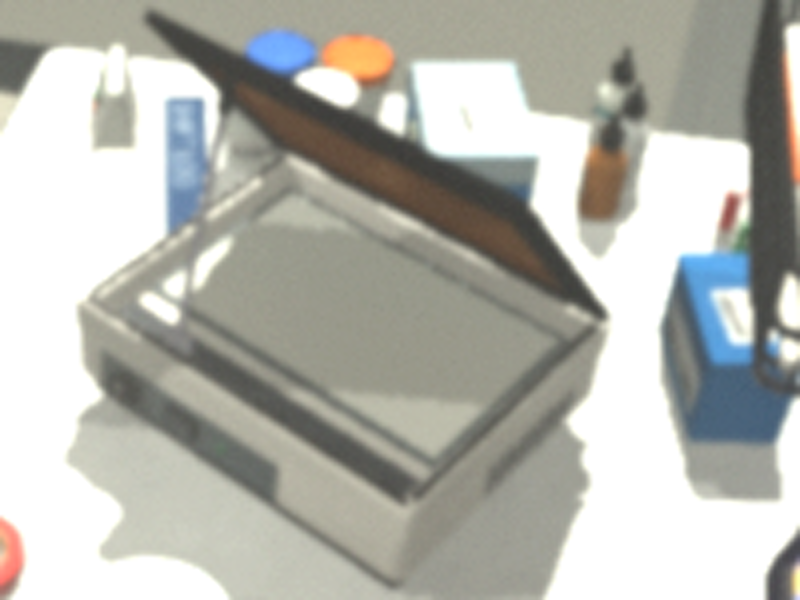

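The top crop gives the rim's front corners at (330,545) and (517,210), the rear-left hinge corner at about (65,385) and the dial at (378,490). The scene crop gives the prop base at (187,345), its tip at about (228,95) and the screen's left free corner at (148,12). I'll fit the viewer pose and screen angle to these.

Run:
```python
from h import *
from scipy.optimize import least_squares as LS
T=lambda u,v:(185+u/4,95+v/4); S=lambda u,v:(240+u/4,140+v/4)
def lip(r,y,t,th): # along screen r, thickness t
    return lambda a:np.array([.098-r*np.cos(a)+t*np.sin(a)*1, y, .095+r*np.sin(a)+t*np.cos(a)])
f=lambda *p:(lambda a:np.array(p)/1000)
obs=[('top',T(332,543),f(-110,135,95)),('top',T(517,208),f(-110,-135,95)),
('top',T(450,70),lip(.228,-.135,.009,0)),('top',T(222,455),lip(.228,.135,0.0,0)),
('scene',S(80,308),f(-110,135,95)),('scene',S(407,497),f(-110,-135,95)),('scene',S(395,585),f(-110,-135,0)),
('scene',S(148,12),lip(.228,.135,.005,0)),('scene',S(187,345),f(-86,65,83)),('scene',S(224,97),f(-28,77,246)),('scene',S(606,320),f(98,-135,95))]
C={n:cam(n) for n in('top','scene')}
def proj(n,X):
    i,M=C[n]; c=M.T@(X-i['origin']); return np.array([i['cx']-i['fx']*c[0]/c[2],i['cy']+i['fy']*c[1]/c[2]])
def W(p,v): c,s=np.cos(p[2]),np.sin(p[2]); return np.array([p[0]+c*v[0]-s*v[1],p[1]+s*v[0]+c*v[1],v[2]])
res=lambda p:np.concatenate([proj(n,W(p,F(p[3])))-np.array(o) for n,o,F in obs])
s=LS(res,[.5,.13,1.05,.9],loss='soft_l1'); print(s.x); print(res(s.x).reshape(-1,2).round(2))
p=s.x
for nm,v in dict(tip=(-.028,.077,.246),piv=(-.086,.065,.083),fl=(-.11,.135,.095),fr=(-.11,-.135,.095),lipshut=(-.13,0,.095),hinge=(.098,0,.095)).items(): print(nm,W(p,v).round(4))
# loose things
Pt=np.load('top.npy')
for nm,(u,v) in dict(roll=(345,190),tape=(316,243),marker=(384,250),lipR=(290,117),rim=(262,226),rim2=(300,165)).items(): print(nm,Pt[v,u].round(3))
Ps=np.load('scene.npy'); V=Ps.reshape(-1,3); c,sn=np.cos(p[2]),np.sin(p[2])
d=V-[p[0],p[1],0]; v=np.stack([c*d[:,0]+sn*d[:,1],-sn*d[:,0]+c*d[:,1],d[:,2]],1)
P=Pt.reshape(-1,3);d=P-[p[0],p[1],0]; v=np.stack([c*d[:,0]+sn*d[:,1],-sn*d[:,0]+c*d[:,1],d[:,2]],1)
m=(v[:,2]>.13)&(abs(v[:,1])<.12)&(abs(v[:,0])<.11); print('screen top fit',np.polyfit(.098-v[m,0],v[m,2]-.095,1),m.sum())
# stuff in front of viewer
for Q in (Pt,Ps):
    q=Q.reshape(-1,3); m=(q[:,2]>.03)&(q[:,2]<.12)&(q[:,0]>.1)&(q[:,0]<.9)&(abs(q[:,1])<.5)
    k=np.unique((q[m][:,:2]/.04).round().astype(int),axis=0,return_counts=True); print([(*(a*4),int(b)) for a,b in zip(*k) if b>8])
```

```text
[0.57226561 0.1375711  1.06482489 0.88869889]
[[-0.77  0.79]
 [ 3.05 -0.54]
 [-0.69 -0.62]
 [ 0.42  2.75]
 [-1.   -4.98]
 [ 1.32  2.61]
 [ 0.46  6.13]
 [-0.59 -0.4 ]
 [-1.67 -2.87]
 [ 2.1  -4.59]
 [ 0.47  0.28]]
tip [0.4913 0.1504 0.246 ]
piv [0.4737 0.0938 0.083 ]
fl [0.4009 0.1068 0.095 ]
fr [ 0.637  -0.0241  0.095 ]
lipshut [0.5093 0.0239 0.095 ]
hinge [0.6198 0.2233 0.095 ]
roll [ 0.524 -0.105  0.058]
tape [ 0.378 -0.03   0.002]
marker [ 0.362 -0.223  0.011]
lipR [0.662 0.054 0.269]
rim [0.415 0.121 0.094]
rim2 [0.589 0.022 0.072]
screen top fit [1.20782915 0.01464721] 3675
[(np.int64(32), np.int64(40), 51), (np.int64(32), np.int64(44), 34), (np.int64(36), np.int64(36), 40), (np.int64(36), np.int64(40), 100), (np.int64(36), np.int64(44), 32), (np.int64(40), np.int64(8), 10), (np.int64(40), np.int64(12), 67), (np.int64(44), np.int64(8), 140), (np.int64(44), np.int64(12), 207), (np.int64(44), np.int64(16), 162), (np.int64(44), np.int64(20), 52), (np.int64(44), np.int64(36), 28), (np.int64(44), np.int64(40), 123), (np.int64(44), np.int64(44), 64), (np.int64(44), np.int64(48), 41), (
[... 7319 characters left out ...]
, 99), (np.int64(76), np.int64(48), 29), (np.int64(80), np.int64(-28), 686), (np.int64(80), np.int64(-24), 288), (np.int64(80), np.int64(-20), 170), (np.int64(80), np.int64(-16), 181), (np.int64(80), np.int64(-12), 179), (np.int64(80), np.int64(16), 145), (np.int64(80), np.int64(20), 171), (np.int64(80), np.int64(24), 177), (np.int64(80), np.int64(28), 42), (np.int64(84), np.int64(-28), 32), (np.int64(84), np.int64(16), 151), (np.int64(84), np.int64(20), 52), (np.int64(84), np.int64(24), 33), (np.int64(84), np.int64(28), 12), (np.int64(84), np.int64(32), 9), (np.int64(84), np.int64(36), 38), (np.int64(88), np.int64(12), 27), (np.int64(88), np.int64(16), 70), (np.int64(88), np.int64(20), 18)]
```

>>> {"method": "servo_tool", "body": {"deltas": [[[2,4,4,0,0,0,-1],[4,8,8,0,0,0.1,-1],[6,12,12,0,0,0.2,-1],[6,16,14,0.1,-0.1,0.2,-1],[6,16,14,0.2,-0.2,0.2,-1],[6,16,14,0.2,-0.3,0.3,-1],[6,16,14,0.2,-0.3,0.3,-1],[6,16,14,0.2,-0.3,0.3,-1]]]}}

```text
clock: 0.77
tool_pos: [0.3164, -0.3546, 0.3455]
ee_rot: [-2.759, -1.111, -0.507]
ft_force: [0.2, -0.1, 0.0]
opening: 0.003
grip_force: 0.0
```

```bash
cat > log.py <<'E'
from h import *
import json
s=robot.sense(); 
with open('kin.txt','a') as f: f.write(json.dumps([list(map(float,s[k])) for k in('q','tool_pos','ee_rot')])+'\n')
print(s['clock'],s['q'].round(3),s['tool_pos'].round(4),s['ee_rot'].round(3),s['ft_force'].round(2),s['opening'])
E
python3 log.py; echo '[[-1.24661628, 0.313956763, 0.0450750231, 1.30358994,0,1.43120354],[0.25703893,-0.51378749,0.20467299],[-3.05588508,-0.721598639,0.000277]]'>>kin.txt
```

```text
0.7667 [-1.243  0.181  0.159  1.697  0.329  1.109] [ 0.3164 -0.3546  0.3455] [-2.759 -1.111 -0.507] [ 0.22 -0.12  0.04] 0.0033379177771533
```

>>> {"method": "servo_tool", "body": {"deltas": [[[0,2,1,0.06,-0.08,0,-1],[0,4,1,0.12,-0.16,0,-1],[0,6,1,0.18,-0.24,0,-1],[0,8,1,0.24,-0.32,0,-1],[0,8,1,0.3,-0.4,0,-1],[0,8,1,0.36,-0.48,0,-1],[0,8,1,0.36,-0.48,0,-1],[0,8,1,0.36,-0.48,0,-1]]]}}

```text
clock: 1.43
tool_pos: [0.3167, -0.2747, 0.354]
ee_rot: [-2.379, -0.97, -1.275]
ft_force: [0.3, 0.5, 1.1]
opening: -0.003
grip_force: 0.0
```

```bash
python3 log.py
```

```text
1.4333 [-1.503  0.264 -0.076  1.921  0.729  0.592] [ 0.3167 -0.2747  0.354 ] [-2.379 -0.97  -1.275] [0.26 0.51 1.09] -0.002994675615377849
```

>>> {"method": "servo_tool", "body": {"deltas": [[[0,3,0,0,0,0.1,-1],[-2,6,-1,0,0,0.2,-1],[-4,8,-3,0,0,0.3,-1],[-5,9,-4,0,0,0.4,-1],[-5,9,-5,0,0,0.4,-1],[-5,9,-5,0,0,0.4,-1]]]}}

```text
clock: 1.93
tool_pos: [0.268, -0.1844, 0.3045]
ee_rot: [-2.043, -1.366, -1.119]
ft_force: [0.7, -0.7, 0.6]
opening: -0.003
grip_force: 0.0
```

```bash
python3 log.py
cat > kin.py <<'E'
import json,itertools,numpy as np
from scipy.spatial.transform import Rotation as R
from scipy.optimize import least_squares as LS
D=[tuple(map(np.array,json.loads(l))) for l in open('kin.txt')]
E=lambda a,t:R.from_euler(a,t)
def rot(q,s): return E('z',q[0])*E('y',q[1]-q[2]+q[3])*E('z',s[0]*q[4])*E('x',s[1]*q[5])
def fk(q,x,s,C):
    a,b=E('z',q[0]),None
    r2=a*E('y',q[1]); r3=a*E('y',q[1]-q[2]); r4=a*E('y',q[1]-q[2]+q[3]); r5=r4*E('z',s[0]*q[4])
    return a.apply([x[0],x[5],x[1]])+r2.apply([x[2],0,x[3]])+r3.apply([x[4],0,x[6]])+r4.apply([x[7],0,0])+r5.apply([x[8],0,0])
E
python3 - <<'E'
from kin import *
for s in itertools.product([1,-1],[1,-1]):
    Cs=[rot(q,s).inv()*R.from_rotvec(r) for q,p,r in D]
    print(s,max((Cs[0].inv()*c).magnitude() for c in Cs), Cs[0].as_matrix().round(3).tolist())
E
```

```text
1.9333 [-1.422  0.302 -0.186  1.933  0.505  0.309] [ 0.268  -0.1844  0.3045] [-2.043 -1.366 -1.119] [ 0.7  -0.71  0.56] -0.002524192968596847
(1, 1) 2.2127232704587323e-05 [[0.0, -0.0, 1.0], [-0.0, 1.0, 0.0], [-1.0, -0.0, 0.0]]
(1, -1) 1.5997258692430718 [[0.0, -0.0, 1.0], [0.798, -0.602, -0.0], [0.602, 0.798, 0.0]]
(-1, 1) 0.9350044303632374 [[-0.547, -0.272, 0.792], [-0.083, 0.959, 0.272], [-0.833, 0.083, -0.547]]
(-1, -1) 1.4951661411311252 [[-0.547, -0.272, 0.792], [0.715, -0.644, 0.272], [0.435, 0.715, 0.547]]
```

```bash
cat >> kin.py <<'E'
x0=np.array([0,.3,0,.35,.35,.08,0,.09,.2])
w=np.array([.3,.05,1,.05,.05,.05,1,.3,.05])*1e-3
def fit():
    f=lambda x:np.concatenate([fk(q,x,(1,1),0)-p for q,p,r in D]+[(x-x0)*w])
    s=LS(f,x0); e=f(s.x)[:3*len(D)]; return s.x,abs(e).max()
LO=np.array([-2.76,-.86,-1.03,-2.2,-1.47,-3.14]);HI=np.array([2.76,1.69,1.26,2.34,1.5,3.14])
Cm=R.from_matrix([[0,0,1],[0,1,0],[-1,0,0]])
def ik(x,p,Rt,seeds=None):
    best=None
    rng=np.random.default_rng(0)
    for k in range(12):
        q0=(seeds if (k==0 and seeds is not None) else rng.uniform(LO,HI)*.8)
        s=LS(lambda q:np.concatenate([(fk(q,x,(1,1),0)-p)*5,((rot(q,(1,1))*Cm).inv()*Rt).as_rotvec()]),q0,bounds=(LO,HI))
        if best is None or s.cost<best[1]: best=(s.x,s.cost)
        if best[1]<1e-8: break
    return best
E
python3 - <<'E'
from kin import *
x,e=fit(); print(x.round(4),e)
p0=np.array([.572,.1376]);Y=1.065
V=lambda v:np.array([*(p0+np.array([[np.cos(Y),-np.sin(Y)],[np.sin(Y),np.cos(Y)]])@v[:2]),v[2]])
q=D[-1][0]
for yaw in (0.2,.4,.6,.8,1.06):
  for dn in (0,.3,.6):
    for up in (1,-1):
      z=np.array([np.cos(yaw)*np.cos(dn),np.sin(yaw)*np.cos(dn),-np.sin(dn)])
      h=np.array([-np.sin(yaw),np.cos(yaw),0])*up; 
      y=np.cross(z,h); Rt=R.from_matrix(np.stack([h,y,z],1)) # x=h,y=z×x
      o=[]
      for v in((-.02,.1,.226),(-.118,.06,.08)):
        b=ik(x,V(np.array(v)),Rt,q); o+=[b[0].round(2),'%.1e'%b[1]]
      print(yaw,dn,up,*o)
E
```

```text
[-0.      0.2328 -0.      0.5189  0.4095  0.08    0.0554  0.1403  0.326 ] 2.4135684602022422e-06
0.2 0 1 [ 0.48 -0.4  -1.03 -0.03 -0.42  1.78] 2.0e-01 [-1.31  1.69 -1.03  1.3   1.5  -2.45] 4.9e-02
0.2 0 -1 [ 0.48 -0.4  -1.03 -0.03 -0.42 -1.36] 2.0e-01 [-1.31  1.69 -1.03  1.3   1.5   0.69] 4.9e-02
0.2 0.3 1 [ 0.24 -0.48 -1.03  0.08 -0.08  1.6 ] 6.6e-02 [-1.19  1.15 -1.03  0.95  1.5  -1.53] 1.0e-01
0.2 0.3 -1 [ 0.24 -0.48 -1.03  0.08 -0.08 -1.54] 6.6e-02 [-1.19  1.15 -1.03  0.95  1.5   1.62] 1.0e-01
0.2 0.6 1 [ 0.18 -0.48 -1.03  0.13  0.01  1.56] 4.0e-03 [-0.36 -0.21 -1.03  0.22  0.45  1.07] 6.5e-02
0.2 0.6 -1 [ 0.18 -0.48 -1.03  0.13  0.01 -1.59] 4.0e-03 [-0.36 -0.21 -1.03  0.22  0.45 -2.07] 6.5e-02
0.4 0 1 [-0.82  1.16 -1.03  2.06  1.5  -2.68] 1.2e-01 [-1.04  1.69 -0.93  2.07  1.5  -3.12] 2.0e-02
0.4 0 -1 [-0.82  1.16 -1.03  2.06  1.5   0.46] 1.2e-01 [-1.04  1.69 -0.93  2.07  1.5   0.02] 2.0e-02
0.4 0.3 1 [-0.23 -0.48 -1.03  0.2   0.61  1.14] 5.9e-02 [-1.    0.59 -1.03  0.53  1.37 -0.51] 5.6e-02
0.4 0.3 -1 [-0.23 -0.48 -1.03  0.2   0.61 -2.  ] 5.9e-02 [-1.    0.59 -1.03  0.53  1.37  
[... 1357 characters left out ...]
0.31 -0.93  0.42  0.86 -2.49] 2.9e-27 [-0.71  0.1  -1.02  0.35  0.97 -3.03] 2.2e-16
1.06 0 1 [-0.59  0.73 -0.68  1.74  1.49 -1.57] 1.8e-20 [-0.85  1.05 -0.52  1.57  1.24 -1.57] 1.1e-30
1.06 0 -1 [-0.59  0.73 -0.68  1.74  1.49  1.57] 1.3e-21 [-0.85  1.05 -0.52  1.57  1.24  1.57] 1.0e-17
1.06 0.3 1 [-0.55  0.1  -0.81  0.79  1.27 -0.13] 1.3e-29 [-0.81  0.61 -0.69  1.03  1.15 -0.8 ] 2.0e-19
1.06 0.3 -1 [-0.55  0.1  -0.81  0.79  1.27  3.02] 9.4e-29 [-0.81  0.61 -0.69  1.03  1.15  2.34] 2.7e-26
1.06 0.6 1 [-0.42 -0.07 -0.72  0.8   0.96  0.16] 4.3e-23 [-0.69  0.29 -0.76  0.77  0.95 -0.32] 7.1e-29
1.06 0.6 -1 [-0.42 -0.07 -0.72  0.8   0.96 -2.98] 7.3e-24 [-0.69  0.29 -0.76  0.77  0.95  2.82] 4.9e-28
```

Run:
```python
from h import *
p=[.572,.1376,1.065]
def tov(Q):
    d=Q.reshape(-1,3)-[p[0],p[1],0];c,s=np.cos(p[2]),np.sin(p[2]); return np.stack([c*d[:,0]+s*d[:,1],-s*d[:,0]+c*d[:,1],d[:,2]],1)
def rob(x,y):
    m=np.ones(len(x),bool)
    for _ in range(6):
        k=np.polyfit(x[m],y[m],1); r=y-np.polyval(k,x); m=abs(r)<max(.002,2*np.median(abs(r[m])))
    return k.round(4),int(m.sum())
for n in('scene','top'):
    v=tov(np.load(n+'.npy'))
    m=(v[:,2]>.02)&(v[:,2]<.085)&(v[:,0]<-.095)&(v[:,0]>-.125)&(abs(v[:,1])<.12)
    if m.sum()>50:print(n,'front x vs y',rob(v[m,1],v[m,0]))
    m=(v[:,2]>.02)&(v[:,2]<.085)&(v[:,1]<-.12)&(v[:,1]>-.15)&(abs(v[:,0])<.09)
    if m.sum()>50:print(n,'right y vs x',rob(v[m,0],v[m,1]))
    m=(v[:,2]>.091)&(v[:,2]<.1)&(v[:,1]<-.11)&(v[:,1]>-.15)&(abs(v[:,0])<.1); print(n,'rim -y: ', np.percentile(v[m,1],[2,50,98]).round(4),np.median(v[m,2]))
    m=(v[:,2]>.088)&(v[:,2]<.1)&(v[:,1]>.11)&(v[:,1]<.15)&(abs(v[:,0])<.1); print(n,'rim +y: ', np.percentile(v[m,1],[2,50,98]).round(4),np.median(v[m,2]))
    m=(v[:,2]>.088)&(v[:,2]<.1)&(v[:,0]<-.09)&(v[:,0]>-.13)&(abs(v[:,1])<.12); print(n,'rim front: ', np.percentile(v[m,0],[2,50,98]).round(4),np.median(v[m,2]))
    m=(v[:,2]>.12)&(v[:,2]<.25)&(v[:,0]<.0)&(v[:,0]>-.11)&(v[:,1]>.04)&(v[:,1]<.1)
    w=v[m]; w=w[w[:,2]<.09+(.098-w[:,0])*1.1]; 
    for lo in np.arange(.12,.24,.02):
        k=w[(w[:,2]>=lo)&(w[:,2]<lo+.02)]
        if len(k): print(n,'prop',lo.round(2),np.median(k,0).round(4),len(k),'exp',[-.028-(.246-lo-.01)*.356,.077-(.246-lo-.01)*.0736])
```

```text
scene front x vs y (array([-0.0071, -0.1144]), 1028)
scene right y vs x (array([ 0.0037, -0.1353]), 489)
scene rim -y:  [-0.1348 -0.1302 -0.1251] 0.09262974841358662
scene rim +y:  [0.1178 0.1263 0.1339] 0.09103628194632518
scene rim front:  [-0.1149 -0.1103 -0.103 ] 0.0913719145561156
scene prop 0.12 [-0.0742  0.0669  0.1316] 20 exp [np.float64(-0.069296), np.float64(0.06846239999999999)]
scene prop 0.14 [-0.0681  0.068   0.1503] 20 exp [np.float64(-0.06217600000000001), np.float64(0.0699344)]
scene prop 0.16 [-0.0603  0.0696  0.1711] 21 exp [np.float64(-0.05505600000000001), np.float64(0.0714064)]
scene prop 0.18 [-0.0539  0.0706  0.1907] 19 exp [np.float64(-0.047936000000000006), np.float64(0.0728784)]
scene prop 0.2 [-0.0468  0.0724  0.2096] 23 exp [np.float64(-0.04081600000000001), np.float64(0.0743504)]
scene prop 0.22 [-0.0402  0.0741  0.2316] 25 exp [np.float64(-0.03369600000000002), np.float64(0.0758224)]
top front x vs y (array([-0.0079, -0.1107]), 131)
top right y vs x (array([ 0.0013, -0.1239]), 50)
top rim -y:  [-0.1357 -0.1299 -0.1244] 0.09322522422869528
top rim +y:  [0.1222 0.129  0.1336] 0.0930731087792045
top rim front:  [-0.1099 -0.1045 -0.0984] 0.0925093418999432
top prop 0.12 [-0.0718  0.0666  0.1328] 10 exp [np.float64(-0.069296), np.float64(0.06846239999999999)]
top prop 0.14 [-0.0643  0.0687  0.1513] 6 exp [np.float64(-0.06217600000000001), np.float64(0.0699344)]
top prop 0.16 [-0.0594  0.0697  0.1686] 6 exp [np.float64(-0.05505600000000001), np.float64(0.0714064)]
top prop 0.18 [-0.0525  0.0713  0.1913] 11 exp [np.float64(-0.047936000000000006), np.float64(0.0728784)]
top prop 0.2 [-0.0447  0.0727  0.2056] 8 exp [np.float64(-0.04081600000000001), np.float64(0.0743504)]
top prop 0.22 [-0.0395  0.0746  0.2255] 6 exp [np.float64(-0.03369600000000002), np.float64(0.0758224)]
```

```bash
cat > tgt.py <<'E'
from h import *
from kin import *
P0=np.array([.5717,.1355]);Y=1.072
def V(x,y,z):
    c,s=np.cos(Y),np.sin(Y); return np.array([P0[0]+(c*x-s*y)/1000,P0[1]+(s*x+c*y)/1000,z/1000])
def inV(p):
    c,s=np.cos(Y),np.sin(Y); d=p[:2]-P0; return np.array([c*d[0]+s*d[1],-s*d[0]+c*d[1],p[2]])*1000
def Ro(dn,yaw=Y):
    z=np.array([np.cos(yaw)*np.cos(dn),np.sin(yaw)*np.cos(dn),-np.sin(dn)]);h=np.array([-np.sin(yaw),np.cos(yaw),0])
    return R.from_matrix(np.stack([h,np.cross(z,h),z],1))
def delta(p,Rt,s):
    return np.r_[(p-s['tool_pos'])*100,(Rt*R.from_rotvec(s['ee_rot']).inv()).as_rotvec()].round(3)
E
python3 - <<'E'
from tgt import *
x,e=fit(); print(e); s=robot.sense(); q=s['q']
print(delta(V(-110,110,222),Ro(.4),s))
for v in((-110,110,222),(-26,110,222),(-26,40,222),(-122,40,75),(-122,40,60),(-190,40,70)):
    b=ik(x,V(*v),Ro(.4),q); q=b[0]; print(v,V(*v).round(4),q.round(2),b[1])
E
```

```text
2.4135684602022422e-06
[15.448 27.589 -8.247 -0.457 -1.221  0.708]
(-110, 110, 222) [0.4225 0.0915 0.222 ] [-0.8   0.18 -0.69  1.31  1.08 -0.67] 8.85277960070875e-22
(-26, 110, 222) [0.4627 0.1653 0.222 ] [-0.54  0.04 -0.79  0.85  1.17 -0.11] 1.482565270229602e-21
(-26, 40, 222) [0.5241 0.1318 0.222 ] [-0.53  0.16 -0.64  0.85  1.17 -0.09] 2.717125270297256e-18
(-122, 40, 75) [0.4782 0.0475 0.075 ] [-0.78  0.53 -0.66  0.95  1.09 -0.63] 4.0837909165012933e-19
(-122, 40, 60) [0.4782 0.0475 0.06  ] [-0.78  0.56 -0.67  0.92  1.09 -0.63] 7.638859762043319e-19
(-190, 40, 70) [ 0.4457 -0.0122  0.07  ] [-0.94  0.61 -0.58  1.16  0.99 -0.88] 1.0989772088605583e-20
```

>>> {"method": "servo_tool", "body": {"deltas": [[[5,9,0,-0.11,-0.3,0.18,-1],[8,14,0,-0.23,-0.61,0.35,-1],[8,14,0,-0.23,-0.61,0.35,-1],[8,14,0,-0.457,-1.221,0.708,-1],[8,14,0,-0.457,-1.221,0.708,-1],[8,14,0,-0.457,-1.221,0.708,-1],[8,14,0,-0.457,-1.221,0.708,-1],[8,14,0,-0.457,-1.221,0.708,-1],[8,14,0,-0.457,-1.221,0.708,-1],[8,14,0,-0.457,-1.221,0.708,-1],[8,14,0,-0.457,-1.221,0.708,-1],[8,14,0,-0.457,-1.221,0.708,-1],[8,14,0,-0.457,-1.221,0.708,-1],[8,14,0,-0.457,-1.221,0.708,-1],[8,14,0,-0.457,-1.221,0.708,-1],[12,21,-5,-0.457,-1.221,0.708,-1],[15.45,27.6,-8.25,-0.457,-1.221,0.708,-1],[15.45,27.6,-8.25,-0.457,-1.221,0.708,-1],[15.45,27.6,-8.25,-0.457,-1.221,0.708,-1],[15.45,27.6,-8.25,-0.457,-1.221,0.708,-1]]]}}

```text
clock: 3.6
tool_pos: [0.4211, 0.0962, 0.2219]
ee_rot: [0.59, 2.342, 1.555]
ft_force: [-0.9, 0.2, 0.2]
opening: 0.001
grip_force: 0.0
```

```bash
python3 log.py
python3 - <<'E'
from tgt import *
s=robot.sense(); print(inV(s['tool_pos']).round(1), 'to final', delta(V(-26,110,222),Ro(.4),s))
for n in('scene','wrist'):
    p,P=cloud(n); np.save(n+'2.npy',P); cv2.imwrite(f'pics/{n}2.png',p[...,::-1])
a=cv2.imread('pics/scene2.png')[125:275,230:430]; a=cv2.convertScaleAbs(a,alpha=1.5,beta=15)
b=cv2.imread('pics/wrist2.png')
cv2.imwrite('pics/two.png',np.vstack([cv2.resize(a,(400,300),interpolation=2),cv2.resize(b,(400,300))]))
E
```

```text
3.6 [-0.791  0.179 -0.699  1.302  1.077 -0.668] [0.4211 0.0962 0.2219] [0.59  2.342 1.555] [-0.86  0.22  0.2 ] 0.0008323519879591377
[-106.5  113.4  221.9] to final [ 4.152e+00  6.907e+00  1.500e-02 -2.000e-03 -1.000e-03 -6.000e-03]
```

View pics/two.png

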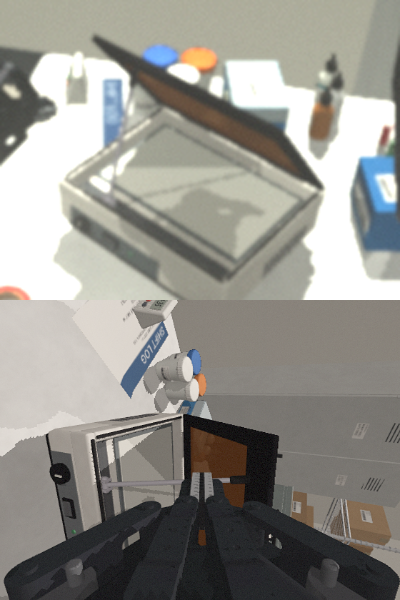

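The scene view shows the viewer undisturbed, with the gripper at its left. The wrist view shows the prop running from its pivot at (105,485) to its tip at about (245,480), the screen's underside at (230,450) and the fingertips at (203,475). Wrist depth will now locate the prop and the screen's underside relative to the tool.

Run:
```python
from tgt import *
s=robot.sense(); print(s['clock'],inV(s['tool_pos']).round(1),'to final', delta(V(-26,110,222),Ro(.4),s))
P=np.load('wrist2.npy'); d=P-[*P0,0];c,sn=np.cos(Y),np.sin(Y)
v=np.stack([c*d[...,0]+sn*d[...,1],-sn*d[...,0]+c*d[...,1],d[...,2]],-1)*1000
for u in range(150,350,15):
    col=v[235:285,u]; 
    ok=np.isfinite(col[:,0])&(abs(col[:,1]-72)<15)&(col[:,0]<-15)&(col[:,0]>-95)
    print(u,ok.sum(),np.median(col[ok],0).round(1) if ok.any() else '')
w=v.reshape(-1,3); w=w[np.isfinite(w[:,0])]
ex=-28-(246-w[:,2])*.356
m=(w[:,2]>140)&(w[:,0]>ex+25)&(abs(w[:,1])<125)&(w[:,0]<90)&(w[:,2]<280)
a=w[m]; k=np.polyfit(98-a[:,0],a[:,2]-95,1); r=a[:,2]-95-np.polyval(k,98-a[:,0]); g=abs(r)<6; k=np.polyfit(98-a[g,0],a[g,2]-95,1); print('underside',k,np.arctan(k[0]),g.sum(),m.sum())
m=(w[:,2]>90)&(w[:,2]<100)&(w[:,0]<-90)&(w[:,0]>-125); print('rim z',np.median(w[m],0))
m=(w[:,2]>250)&(w[:,0]<-10)&(w[:,0]>-60); print('lip',np.percentile(w[m],[1,50,99],axis=0).round(1))
m=(w[:,2]>15)&(w[:,2]<85)&(abs(w[:,0]+110)<15)&(w[:,1]>30); print('front',np.percentile(w[m,0],[5,50,95]))
```

```text
3.7 [-108.3  112.9  223.1] to final [ 4.190e+00  7.085e+00 -1.090e-01 -1.000e-03 -1.000e-03 -6.000e-03]
150 34 [-86.3  70.8  86.9]
165 25 [-57.   66.3  75.8]
180 19 [-38.3  65.8  77.6]
195 7 [-73.4  68.5 125.7]
210 7 [-69.5  70.4 138.6]
225 7 [-64.4  71.1 150.6]
240 7 [-60.7  71.6 163.5]
255 4 [-55.4  73.8 175.3]
270 0 
285 0 
300 1 [-41.8  76.7 211.4]
315 7 [-38.7  76.  223.7]
330 12 [-36.6  77.6 236.1]
345 33 [-22.   77.7 246.4]
underside [1.2594358  4.30067818] 0.8997207604238355 4573 4573
rim z [-105.93842676   90.2362391    92.5249774 ]
lip [[-43.4  15.  250.2]
 [-36.8  96.5 266.1]
 [-24.2 134.2 278.7]]
front [-119.58379642 -110.23563249 -106.26154581]
```

>>> {"method": "servo_tool", "body": {"deltas": [[[0.5,0.93,0,0,0,0,-1],[1,1.87,0,0,0,0,-1],[1.5,2.8,0.1,0,0,0,-1],[2,3.73,0.1,0,0,0,-1],[2.5,4.6,0.1,0,0,0,-1],[3,5.5,0.2,0,0,0,-1],[3.4,6.2,0.2,0,0,0,-1],[3.7,6.8,0.2,0,0,0,-1],[3.9,7.2,0.2,0,0,0,-1],[3.9,7.2,0.2,0,0,0,-1],[3.9,7.2,0.2,0,0,0,-1]]]}}

```text
clock: 4.62
tool_pos: [0.461, 0.1627, 0.2256]
ee_rot: [0.596, 2.339, 1.551]
ft_force: [-0.6, 0.6, -0.0]
opening: 0.002
grip_force: 0.0
```

```bash
cat > chk.py <<'E'
from tgt import *
import sys
s=robot.sense(); print(s['clock'],inV(s['tool_pos']).round(1),s['ft_force'].round(2),s['qvel'].round(3), (Ro(.4)*R.from_rotvec(s['ee_rot']).inv()).as_rotvec().round(3))
p,P=cloud('wrist'); cv2.imwrite(f'pics/w{sys.argv[1]}.png',p[...,::-1])
d=P-[*P0,0];c,sn=np.cos(Y),np.sin(Y)
v=np.stack([c*d[...,0]+sn*d[...,1],-sn*d[...,0]+c*d[...,1],d[...,2]],-1).reshape(-1,3)*1000
v=v[np.isfinite(v[:,0])]
m=(v[:,2]>110)&(v[:,0]>v[:,1]*0-10)&(v[:,0]<95)&(abs(v[:,1])<130)&(v[:,2]<290)
a=v[m]
if len(a)>100:
    k=np.polyfit(98-a[:,0],a[:,2]-95,1);r=a[:,2]-95-np.polyval(k,98-a[:,0]);g=abs(r)<6;k=np.polyfit(98-a[g,0],a[g,2]-95,1);print('screen',k.round(3),np.arctan(k[0]).round(3),len(a))
s=robot.sense(); print(inV(s['tool_pos']).round(1),s['ft_force'].round(2))
E
python3 chk.py 3
```

```text
4.6167 [-29.  110.2 225.6] [-0.6   0.6  -0.02] [-0.004  0.011 -0.001  0.     0.    -0.005] [-0.    -0.001 -0.001]
screen [1.263 3.335] 0.901 5743
[-29.  110.2 225.5] [0.19 0.01 0.51]
```

View pics/w3.png

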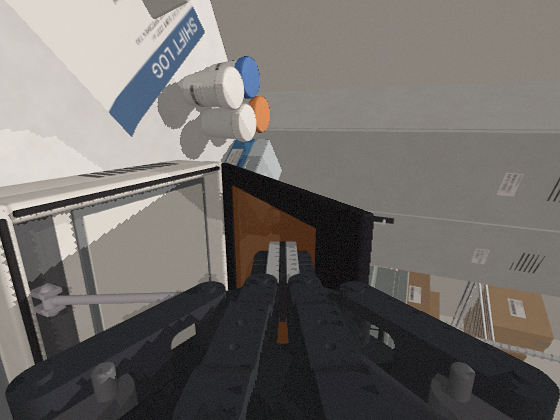

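The wrist view shows the prop from (45,298) passing behind the fingers at about (200,295). The fingertips at (283,255) are just under the screen's black rim. I'll measure the finger profile in the tool frame.

Run:
```python
from tgt import *
s=robot.sense(); p,P=cloud('wrist')
t=R.from_rotvec(s['ee_rot']).inv().apply((P.reshape(-1,3)-s['tool_pos']))*1000
t=t[np.isfinite(t[:,0])]
for z in range(-90,8,6):
    m=(t[:,2]>=z)&(t[:,2]<z+6)&(abs(t[:,0])<30)&(abs(t[:,1])<90); 
    if m.sum(): print(z,m.sum(),'y',np.percentile(t[m,1],[1,99]).round(1),'x',np.percentile(t[m,0],[1,50,99]).round(1))
b=P.reshape(-1,3)
```

```text
-90 2474 y [-41.6  42.1] x [-9.4 10.2 11.8]
-84 4074 y [-36.8  37.3] x [-9.2  7.1 12.3]
-78 1923 y [-32.8  33.3] x [-10.3  10.7  12.8]
-72 701 y [-26.4  27.2] x [-6.8 10.7 12.8]
-66 620 y [-8.   9.7] x [-11.8   5.8  11. ]
-60 287 y [-13.1  13.6] x [ 5.5  9.8 10.5]
-54 365 y [-13.   13.5] x [ 5.4  6.4 10.4]
-48 343 y [-13.   13.6] x [ 5.3  6.4 10.5]
-42 293 y [-12.9  13.5] x [ 5.3  9.4 10.4]
-36 860 y [-10.7  44.1] x [-12.1   7.7  23.3]
-30 1039 y [ 0.8 46.1] x [-14.4   7.9  24.3]
-24 715 y [30.9 40.4] x [-23.7   4.4  24.4]
-18 712 y [27.7 36.1] x [-26.5   2.2  24.4]
-12 655 y [24.5 33.1] x [-28.5   0.7  24.4]
-6 586 y [21.1 29.8] x [-26.6   2.   24.3]
0 314 y [18.2 26.9] x [-24.9  11.6  24.3]
6 405 y [14.8 23.6] x [-22.9   4.6  24.3]
```

Run:
```python
from tgt import *
s=robot.sense(); i,M=cam('wrist'); p,P=cloud('wrist'); Rt=R.from_rotvec(s['ee_rot'])
def pr(l):
    X=s['tool_pos']+Rt.apply(np.array(l)/1000); c=M.T@(X-i['origin']); return (i['cx']-i['fx']*c[0]/c[2],i['cy']+i['fy']*c[1]/c[2],-c[2])
for l in((0,0,0),(11,14.5,0),(11,-14.5,0),(11,8,0),(11,14.5,-40),(11,8,-40)): print(l,np.round(pr(l),3))
t=Rt.inv().apply(P.reshape(-1,3)-s['tool_pos']).reshape(420,560,3)*1000
for r in range(236,300,6): print(r,t[r,275].round(0),t[r,290].round(0),t[r,303].round(0))
```

```text
(0, 0, 0) [2.81909e+02 2.37029e+02 1.80000e-01]
(11, 14.5, 0) [3.06052e+02 2.19864e+02 1.77000e-01]
(11, -14.5, 0) [2.57699e+02 2.19938e+02 1.77000e-01]
(11, 8, 0) [2.95215e+02 2.19880e+02 1.77000e-01]
(11, 14.5, -40) [3.12677e+02 2.46896e+02 1.39000e-01]
(11, 8, -40) [2.98836e+02 2.46917e+02 1.39000e-01]
236 [-21.  -6.  55.] [-12.   6.  33.] [-7. 14. 19.]
242 [ 10.  -3. -31.] [ 10.   4. -32.] [-11.  14.  19.]
248 [ 10.  -3. -38.] [ 10.   4. -39.] [-15.  14.  18.]
254 [ 10.  -3. -45.] [ 10.   4. -45.] [  6.  10. -36.]
260 [ 10.  -3. -52.] [  9.   4. -50.] [  6.  10. -43.]
266 [  9.  -3. -55.] [ 10.   3. -57.] [  6.   9. -49.]
272 [ 10.  -3. -63.] [ 10.   3. -62.] [  6.   9. -55.]
278 [ 10.  -3. -68.] [ 11.   3. -69.] [ 12.   8. -71.]
284 [ 10.  -2. -72.] [ 11.   3. -73.] [ 11.   8. -73.]
290 [ 11.  -2. -77.] [ 11.   3. -76.] [ 10.   8. -76.]
296 [  9.  -2. -78.] [  9.   3. -77.] [ 11.   7. -81.]
```

Run:
```python
from tgt import *
def ana(P,pos,rv,tag):
    t=R.from_rotvec(rv).inv().apply(P.reshape(-1,3)-pos)*1000
    t=t[np.isfinite(t[:,0])]
    for z in range(-80,20,8):
        m=(t[:,2]>=z)&(t[:,2]<z+8)&(abs(t[:,0])<18)&(abs(t[:,1])<22)
        if m.sum(): print(tag,z,m.sum(),'y',np.percentile(t[m,1],[5,95]).round(1),'x',np.percentile(t[m,0],[5,50,95]).round(1))
ana(np.load('scene2.npy'),np.array([.4205,.0945,.2225]),[.59,2.342,1.555],'sc2')
ana(np.load('wrist2.npy'),np.array([.4205,.0945,.2225]),[.59,2.342,1.555],'w2')
s=robot.sense()
for n in('top','scene'):
    p,P=cloud(n); ana(P,s['tool_pos'],s['ee_rot'],n)
    if n=='scene':
        a=cv2.convertScaleAbs(p[125:275,200:400,::-1],alpha=1.5,beta=15); cv2.imwrite('pics/s3.png',cv2.resize(a,(800,600),interpolation=2))
    i,M=cam(n); c=M.T@(s['tool_pos']-i['origin']); print(n,'TCP px',i['cx']-i['fx']*c[0]/c[2],i['cy']+i['fy']*c[1]/c[2])
```

```text
sc2 -80 64 y [-15.7  18.7] x [-12.5  -9.1   6.5]
sc2 -72 25 y [-13.2  13.1] x [-13.2 -11.3  -5.7]
sc2 -64 22 y [-7.2 11.9] x [-11.5  -9.5  -5.5]
sc2 -56 32 y [-12.6  12.4] x [-10.9  -7.6   2.8]
sc2 -48 35 y [-12.4  12.9] x [-11.4  -7.7   4.5]
sc2 -40 26 y [-10.2  11.6] x [-11.1  -7.7   2.2]
sc2 -32 7 y [-11.9   5.8] x [-10.5  -9.7  -5.3]
w2 -80 1752 y [-20.8  21.1] x [-7.8 11.  11.8]
w2 -72 1073 y [-18.  19.] x [-5.6 11.1 12.9]
w2 -64 686 y [-4.3  5.6] x [-9.6  7.5 10.7]
w2 -56 489 y [-11.8  13. ] x [ 5.9  9.9 10.7]
w2 -48 445 y [-11.6  13.1] x [ 5.9  6.8 10.6]
w2 -40 367 y [-11.   12.5] x [ 6.   9.9 10.6]
w2 -32 90 y [-6.1  9.1] x [ 6.1 10.2 10.6]
top -80 3 y [-3.5 16.2] x [10.2 10.7 11.3]
top -72 3 y [-4.7  5.8] x [10.7 11.5 12.4]
top -64 17 y [ 5.4 17.8] x [-7.8 -0.1  7.2]
top -56 29 y [ 4.7 16.1] x [-10.9   0.9   9.5]
top -48 27 y [ 4.3 16.8] x [-10.3   0.1   9.7]
top -40 27 y [ 4.4 17. ] x [-10.3  -0.5   9.7]
top -32 18 y [ 4.8 12.7] x [-10.4   0.3   9.2]
top -24 1 y [5.2 5.2] x [2.6 2.6 2.6]
top 8 1 y [21.7 21.7] x [-12.3 -12.3 -12.3]
top 16 17 y [16.7 21.7] x [-14.6  -2.   13.1]
top TCP px 243.04400115375063 201.9120559032081
scene -80 51 y [-17.9  19.3] x [-13.4 -11.1   3.2]
scene -72 19 y [-14.9  13.1] x [-12.8 -11.3  -5.6]
scene -64 20 y [-9.3 10.6] x [-12.   -9.7  -5.8]
scene -56 28 y [-13.4  12.3] x [-12.   -7.1   0.3]
scene -48 20 y [-13.4  11.9] x [-12.1  -7.3  -5.1]
scene -40 27 y [-11.5  10.5] x [-11.5  -9.1   5. ]
scene -32 4 y [-5.1  4.6] x [-10.6 -10.1  -5.6]
scene -8 5 y [20.2 21.9] x [-11.7   1.9  14.3]
scene 0 2 y [16.5 17.1] x [ 9.7 13.2 16.7]
scene 8 7 y [13.3 14.9] x [-7.2  3.8 13.6]
scene 16 8 y [ 7.2 10.5] x [ 0.7  7.8 16. ]
scene TCP px 286.91960006151436 162.03647214450598
```

View pics/s3.png

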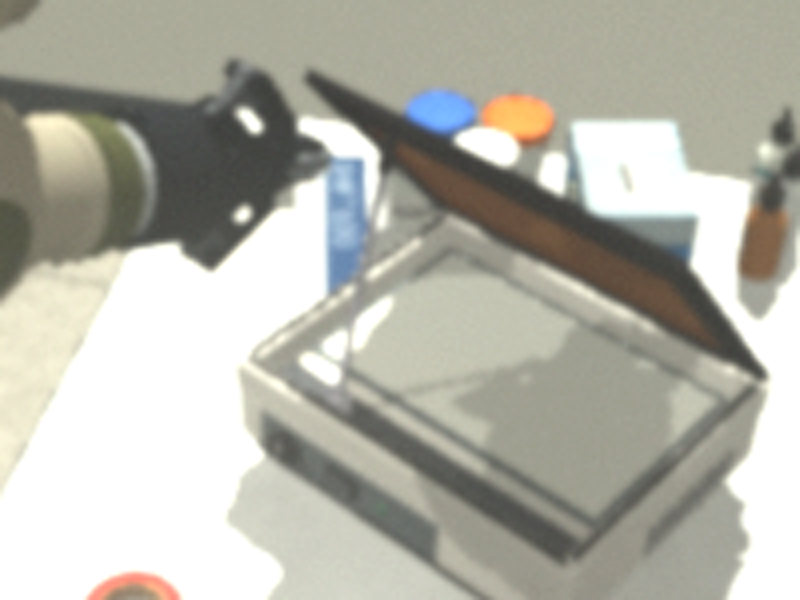

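The cameras agree that the finger ends lie about 30 mm short of the reported TCP, at tool z ≈ -29. The scene crop also shows the tips at (325,152), short of the prop at (375,190). I'll take the real tip as 29 mm behind the TCP, check reach and plan the path.

```bash
cat > plan.py <<'E'
from tgt import *
dn=.3; f=np.array([np.cos(dn),-np.sin(dn)]); u=np.array([np.sin(dn),np.cos(dn)])
H=np.array([98,95.]); L=29
prof=[-6*f+13*u,8*u]+[-b*f+13*u for b in range(8,42,3)]+[-41*f+27*u,-61*f+42*u]
def E(a,r,lo=0): # E so finger touches underside with c1 at distance r along
    n=np.array([np.sin(a),np.cos(a)]); d=np.array([-np.cos(a),np.sin(a)])
    along=lambda p:(p@d)
    # E = H + s*d + t*n
    c1=prof[0]; s=r-along(c1)
    ts=[]
    for p in prof:
        al=s+along(p)
        if al<=228.5: ts.append(-(p@n))
    # lip edge against the back between sampled points
    xb=(228-s-along(13*u))/along(-f) if abs(along(-f))>1e-6 else -1
    if 6<=xb<=41: ts.append(-((-xb*f+13*u)@n))
    return H+s*d+(min(ts)-lo)*n
E
python3 - <<'E'
from plan import *
x,e=fit(); q=robot.sense()['q']
for v,d in (((-30,110,224),.3),((4,110,224),.3),((4,45,224),.3)):
    b=ik(x,V(*v),Ro(d),q); q=b[0]; print(v,q.round(2),b[1])
for a,r in((.9,186),(.88,186),(.85,192),(.8,200),(.7,210),(.6,217),(.4,217),(.3,217),(.2,217),(.1,217),(.05,217),(0,217)):
    e=E(a,r); t=e+L*f; b=ik(x,V(t[0],45,t[1]),Ro(.3),q); q=b[0]; print(a,'E',e.round(1),'TCP',t.round(1),'c1',(e+prof[0]).round(1),'c2',(e+prof[1]).round(1),q.round(2),b[1])
E
```

```text
(-30, 110, 224) [-0.59  0.13 -0.79  0.93  1.26 -0.29] 5.60084501952113e-31
(4, 110, 224) [-0.48  0.05 -0.86  0.61  1.27  0.05] 1.5326518361605374e-17
(4, 45, 224) [-0.49  0.17 -0.72  0.64  1.27  0.04] 1.1695016994297052e-29
0.9 E [-15.7 226.5] TCP [ 12.  217.9] c1 [-17.6 240.7] c2 [-13.4 234.1] [-0.47  0.17 -0.75  0.55  1.27  0.11] 3.07631665411121e-23
0.88 E [-18.6 224.2] TCP [  9.1 215.6] c1 [-20.5 238.4] c2 [-16.3 231.8] [-0.47  0.17 -0.74  0.57  1.27  0.09] 1.032899172396968e-22
0.85 E [-26.8 225.1] TCP [  0.9 216.5] c1 [-28.7 239.2] c2 [-24.5 232.7] [-0.49  0.19 -0.73  0.64  1.27  0.02] 1.4810550168792754e-18
0.8 E [-39.5 224.3] TCP [-11.7 215.7] c1 [-41.3 238.5] c2 [-37.1 231.9] [-0.53  0.21 -0.7   0.75  1.27 -0.09] 3.757414691714153e-29
0.7 E [-60.7 216.1] TCP [-33.  207.5] c1 [-62.6 230.3] c2 [-58.4 223.7] [-0.58  0.26 -0.67  0.9   1.26 -0.27] 3.260716456459986e-23
0.6 E [-79.2 203.3] TCP [-51.5 194.8] c1 [-81.1 217.5] c2 [-76.8 211. ] [-0.63  0.32 -0.65  1.    1.24 -0.42] 2.0478542895755116e-24
0.4 E [-100.   165.3] TCP [-72.3 156.7] c1 [-101.9  179.5] c2 [-97.6 173. ] [-0.68  0.42 -0.65  1.03  1.22 -0.56] 3.8162478501761975e-19
0.3 E [-107.4  144.9] TCP [-79.7 136.4] c1 [-109.3  159.1] c2 [-105.1  152.6] [-0.7   0.47 -0.66  1.02  1.21 -0.61] 3.0995208023489886e-27
0.2 E [-113.   122.8] TCP [-85.3 114.3] c1 [-114.9  137. ] c2 [-110.6  130.5] [-0.72  0.52 -0.66  1.    1.2  -0.64] 5.5065427505368085e-27
0.1 E [-116.2  100.3] TCP [-88.5  91.7] c1 [-118.1  114.4] c2 [-113.9  107.9] [-0.72  0.57 -0.67  0.96  1.2  -0.66] 3.5326700301908336e-27
0.05 E [-117.    88.8] TCP [-89.3  80.3] c1 [-118.9  103. ] c2 [-114.6   96.5] [-0.73  0.59 -0.67  0.94  1.2  -0.66] 9.453579043101775e-19
0 E [-117.1   77.4] TCP [-89.4  68.8] c1 [-119.    91.6] c2 [-114.7   85. ] [-0.73  0.62 -0.67  0.91  1.2  -0.66] 8.168018092998676e-19
```

>>> {"method": "servo_tool", "body": {"deltas": [[[0,0,0,0.088,-0.048,0,-1],[0.2,0.4,0,0.088,-0.048,0,-1],[0.4,0.8,0,0.088,-0.048,0,-1],[0.7,1.25,-0.1,0.088,-0.048,0,-1],[0.95,1.7,-0.1,0.088,-0.048,0,-1],[1.2,2.15,-0.1,0.088,-0.048,0,-1],[1.4,2.55,-0.15,0.088,-0.048,0,-1],[1.53,2.8,-0.15,0.088,-0.048,0,-1],[1.53,2.8,-0.15,0.088,-0.048,0,-1],[1.53,2.8,-0.15,0.088,-0.048,0,-1]]]}}

```text
clock: 5.7
tool_pos: [0.4759, 0.1917, 0.2234]
ee_rot: [0.57, 2.246, 1.658]
ft_force: [-0.5, -0.3, 0.2]
opening: -0.002
grip_force: 0.0
```

```bash
python3 chk.py 4
python3 - <<'E'
from plan import *
s=robot.sense(); p,P=cloud('wrist'); t=inV
Q=P.reshape(-1,3); d=Q-[*P0,0];c,sn=np.cos(Y),np.sin(Y)
v=np.stack([c*d[:,0]+sn*d[:,1],-sn*d[:,0]+c*d[:,1],d[:,2]],-1)*1000
tt=R.from_rotvec(s['ee_rot']).inv().apply(Q-s['tool_pos'])*1000
fin=(tt[:,2]>-68)&(tt[:,2]<-20)&(abs(tt[:,1])<18)&(abs(tt[:,0])<14)
n=np.array([np.sin(.9),np.cos(.9)])
dist=(v[:,[0,2]]-H)@n
print('finger max n-dist',np.percentile(dist[fin],[50,98,99.5]).round(1), 'tip z',np.percentile(tt[fin,2],99))
m=(abs(dist)<8)&(v[:,2]>130)&(v[:,1]<133)&~fin; print('screen underside n-dist',np.percentile(dist[m],[10,50,90]).round(1),m.sum())
m=m&(v[:,1]>85)&(v[:,2]>210)&(v[:,2]<270); print(' near finger',np.percentile(dist[m],[10,50,90]).round(1),m.sum())
E
```

```text
5.7 [  3.5 111.  223.4] [-0.53 -0.34  0.18] [-0.005  0.005  0.006  0.009 -0.    -0.002] [-0.089  0.047 -0.002]
screen [1.251 3.806] 0.896 6540
[  3.4 110.9 223.4] [-0.45 -0.45 -0.25]
finger max n-dist [-21.3   1.    2.5] tip z -21.163241437397637
screen underside n-dist [0.1 1.  3.1] 9864
 near finger [0.  0.5 1.2] 3725
```

>>> {"method": "servo_tool", "body": {"deltas": [[[0.4,-0.22,0,0,0,0,-1],[0.8,-0.44,0,0,0,0,-1],[1.2,-0.65,0,0,0,0,-1],[1.5,-0.82,0,0,0,0,-1],[1.8,-0.98,0,0,0,0,-1],[2.1,-1.14,0,0,0,0,-1],[2.4,-1.31,0,0,0,0,-1],[2.7,-1.47,0,0,0,0,-1],[3.0,-1.63,0,0,0,0,-1],[3.3,-1.8,0,0,0,0,-1],[3.6,-1.96,0,0,0,0,-1],[3.9,-2.12,0,0,0,0,-1],[4.2,-2.29,0,0,0,0,-1],[4.5,-2.45,0,0,0,0,-1],[4.8,-2.61,0,0,0,0,-1],[5.1,-2.78,0,0,0,0,-1],[5.36,-2.92,0,0,0,0,-1],[5.36,-2.92,0,0,0,0,-1],[5.36,-2.92,0,0,0,0,-1]]]}}

```text
clock: 7.38
tool_pos: [0.5298, 0.1623, 0.2234]
ee_rot: [0.57, 2.246, 1.658]
ft_force: [1.3, -1.1, -0.0]
opening: 0.003
grip_force: 0.5
```

```bash
python3 chk.py 5
python3 - <<'E'
from plan import *
p,P=cloud('scene'); a=cv2.convertScaleAbs(p[125:275,220:420,::-1],alpha=1.5,beta=15)
b=cv2.imread('pics/w5.png')
cv2.imwrite('pics/two5.png',np.vstack([cv2.resize(a,(400,300),interpolation=2),cv2.resize(b,(400,300))]))
E
```

```text
7.3833 [  3.5  49.6 223.4] [ 1.33 -1.11 -0.04] [-0.    -0.006 -0.008 -0.001 -0.    -0.   ] [-0.089  0.047 -0.002]
screen [1.226 3.256] 0.887 15467
[  3.5  49.7 223.4] [ 0.03 -1.35 -0.78]
```

View pics/two5.png

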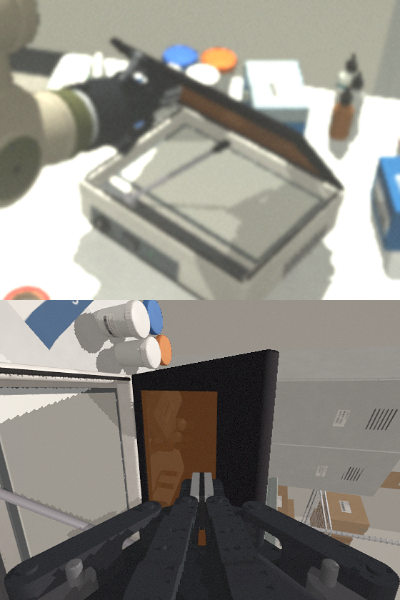

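The screen rests on the fingers at about 0.89 rad, and the prop is part-way down with its tip at crop (220,147). I'll hold briefly to let it finish.

>>> {"method": "servo_tool", "body": {"deltas": [[[0,0,0,0,0,0,-1],[0,0,0,0,0,0,-1],[0,0,0,0,0,0,-1],[0,0,0,0,0,0,-1],[0,0,0,0,0,0,-1],[0,0,0,0,0,0,-1]]]}}

```text
clock: 7.98
tool_pos: [0.5296, 0.1625, 0.2235]
ee_rot: [0.57, 2.246, 1.658]
ft_force: [0.6, -1.1, -0.8]
opening: 0.003
grip_force: 0.7
```

```bash
python3 chk.py 6
python3 - <<'E'
from plan import *
p,P=cloud('scene'); a=cv2.convertScaleAbs(p[125:275,220:420,::-1],alpha=1.5,beta=15); cv2.imwrite('pics/s6.png',cv2.resize(a,(600,450),interpolation=2))
s=robot.sense(); tc=inV(s['tool_pos'])[[0,2]]; e=tc-L*f; print('E',e)
A=[.85,.8,.75,.7,.65,.6,.55,.5,.45,.4,.35,.3,.25,.2,.15,.1,.06,.03,0,-.03]
Rr=np.interp(A[::-1],[0,.6,.7,.8,.85,.9],[217,217,210,200,192,184])[::-1]
c,sn=np.cos(Y),np.sin(Y); t0=tc
for a,r in zip(A,Rr):
    t=E(a,r)+L*f; d=t-t0; print(a,[round(c*d[0]/10,2),round(sn*d[0]/10,2),round(d[1]/10,2)])
E
```

```text
7.9833 [  3.6  49.9 223.5] [ 0.59 -1.07 -0.79] [ 0.001 -0.001 -0.001  0.    -0.     0.001] [-0.089  0.047 -0.002]
screen [1.228 3.249] 0.887 15453
[  3.6  49.9 223.5] [-0.37 -0.35 -1.49]
E [-24.11683489 232.06641366]
0.85 [np.float64(-0.13), np.float64(-0.24), np.float64(-0.7)]
0.8 [np.float64(-0.73), np.float64(-1.35), np.float64(-0.78)]
0.75 [np.float64(-1.24), np.float64(-2.28), np.float64(-1.15)]
0.7 [np.float64(-1.75), np.float64(-3.21), np.float64(-1.6)]
0.65 [np.float64(-2.2), np.float64(-4.04), np.float64(-2.21)]
0.6 [np.float64(-2.64), np.float64(-4.84), np.float64(-2.87)]
0.55 [np.float64(-2.92), np.float64(-5.36), np.float64(-3.78)]
0.5 [np.float64(-3.18), np.float64(-5.83), np.float64(-4.72)]
0.45 [np.float64(-3.42), np.float64(-6.27), np.float64(-5.69)]
0.4 [np.float64(-3.63), np.float64(-6.66), np.float64(-6.68)]
0.35 [np.float64(-3.82), np.float64(-7.01), np.float64(-7.69)]
0.3 [np.float64(-3.98), np.float64(-7.32), np.float64(-8.71)]
0.25 [np.float64(-4.13), np.float64(-7.59), np.float64(-9.81)]
0.2 [np.float64(-4.25), np.float64(-7.81), np.float64(-10.92)]
0.15 [np.float64(-4.34), np.float64(-7.97), np.float64(-12.05)]
0.1 [np.float64(-4.41), np.float64(-8.09), np.float64(-13.18)]
0.06 [np.float64(-4.44), np.float64(-8.15), np.float64(-14.09)]
0.03 [np.float64(-4.45), np.float64(-8.17), np.float64(-14.78)]
0 [np.float64(-4.45), np.float64(-8.17), np.float64(-15.47)]
-0.03 [np.float64(-4.44), np.float64(-8.15), np.float64(-16.15)]
```

View pics/s6.png

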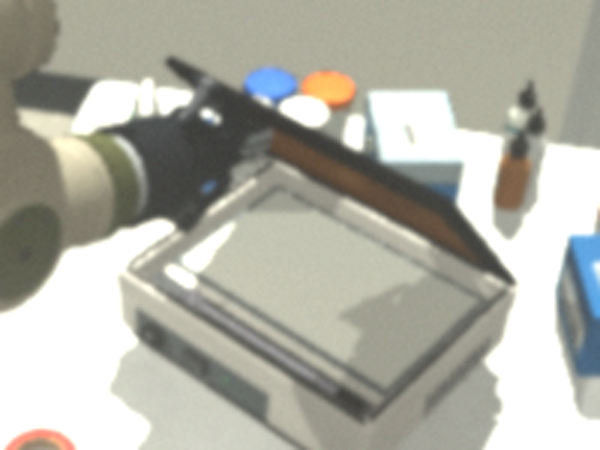

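The prop now lies flat in the tray, from (170,275) to about (335,390), and the screen is held by the fingers. Starting the slow lowering.

>>> {"method": "servo_tool", "body": {"deltas": [[[-0.04,-0.08,-0.25,0,0,0,-1],[-0.08,-0.16,-0.5,0,0,0,-1],[-0.13,-0.24,-0.7,0,0,0,-1],[-0.33,-0.61,-0.73,0,0,0,-1],[-0.53,-0.98,-0.76,0,0,0,-1],[-0.73,-1.35,-0.8,0,0,0,-1],[-0.9,-1.66,-0.92,0,0,0,-1],[-1.07,-1.97,-1.04,0,0,0,-1],[-1.24,-2.28,-1.16,0,0,0,-1],[-1.41,-2.59,-1.3,0,0,0,-1],[-1.58,-2.9,-1.45,0,0,0,-1],[-1.75,-3.21,-1.6,0,0,0,-1],[-1.9,-3.49,-1.8,0,0,0,-1],[-2.05,-3.77,-2.0,0,0,0,-1],[-2.2,-4.04,-2.21,0,0,0,-1],[-2.35,-4.3,-2.43,0,0,0,-1],[-2.5,-4.57,-2.65,0,0,0,-1],[-2.64,-4.84,-2.87,0,0,0,-1],[-2.64,-4.84,-2.87,0,0,0,-1]]]}}

```text
clock: 9.67
tool_pos: [0.503, 0.1137, 0.1943]
ee_rot: [0.572, 2.246, 1.659]
ft_force: [-1.4, -0.7, -0.6]
opening: 0.0
grip_force: 0.8
```

```bash
python3 chk.py 7
python3 - <<'E'
from plan import *
s=robot.sense(); print((inV(s['tool_pos'])[[0,2]]-L*f).round(1),'want',E(.6,217).round(1))
p,P=cloud('top'); Q=P.reshape(-1,3); d=Q-[*P0,0];c,sn=np.cos(Y),np.sin(Y)
v=np.stack([c*d[:,0]+sn*d[:,1],-sn*d[:,0]+c*d[:,1],d[:,2]],-1)*1000
m=(v[:,0]>-30)&(v[:,0]<80)&(v[:,1]>-120)&(v[:,1]<-30)&(v[:,2]>110); k=np.polyfit(98-v[m,0],v[m,2],1); print('screen top',np.arctan(k[0]),k)
E
```

```text
9.6667 [-52.   49.9 194.3] [-1.39 -0.74 -0.58] [ 0.01  -0.014 -0.003 -0.02   0.01   0.037] [-0.09   0.046 -0.002]
screen [0.685 2.539] 0.6 3912
[-51.8  49.8 194.5] [-1.2  -1.58 -0.07]
[-79.5 203.1] want [-79.2 203.3]
screen top 0.5942556925865982 [  0.67573684 104.66860103]
```

>>> {"method": "servo_tool", "body": {"deltas": [[[-0.14,-0.26,-0.4,0,0,0,-1],[-0.28,-0.52,-0.91,0,0,0,-1],[-0.41,-0.76,-1.38,0,0,0,-1],[-0.54,-0.99,-1.85,0,0,0,-1],[-0.66,-1.21,-2.33,0,0,0,-1],[-0.78,-1.43,-2.82,0,0,0,-1],[-0.89,-1.63,-3.31,0,0,0,-1],[-0.99,-1.82,-3.81,0,0,0,-1],[-1.09,-2.0,-4.31,0,0,0,-1],[-1.18,-2.17,-4.82,0,0,0,-1],[-1.26,-2.33,-5.33,0,0,0,-1],[-1.34,-2.48,-5.84,0,0,0,-1],[-1.42,-2.62,-6.39,0,0,0,-1],[-1.49,-2.75,-6.94,0,0,0,-1],[-1.55,-2.86,-7.5,0,0,0,-1],[-1.61,-2.97,-8.05,0,0,0,-1],[-1.65,-3.05,-8.55,0,0,0,-1],[-1.69,-3.1,-8.9,0,0,0,-1],[-1.7,-3.13,-9.18,0,0,0,-1],[-1.7,-3.13,-9.18,0,0,0,-1]]]}}

```text
clock: 11.43
tool_pos: [0.4862, 0.0827, 0.1025]
ee_rot: [0.57, 2.246, 1.658]
ft_force: [-0.5, -2.7, -0.9]
opening: 0.0
grip_force: 1.0
```

```bash
cat > st.py <<'E'
from plan import *
s=robot.sense(); print(s['clock'],inV(s['tool_pos']).round(1),s['ft_force'].round(1),'E',(inV(s['tool_pos'])[[0,2]]-L*f).round(1),'want',E(.15,217).round(1))
p,P=cloud('top'); cv2.imwrite('pics/t.png',p[...,::-1]); Q=P.reshape(-1,3); d=Q-[*P0,0];c,sn=np.cos(Y),np.sin(Y)
v=np.stack([c*d[:,0]+sn*d[:,1],-sn*d[:,0]+c*d[:,1],d[:,2]],-1)*1000
m=(v[:,0]>-100)&(v[:,0]<80)&(v[:,1]>-120)&(v[:,1]<-30)&(v[:,2]>80)&(v[:,2]<190); k=np.polyfit(98-v[m,0],v[m,2],1); print('screen top',np.arctan(k[0]),k)
E
python3 st.py
```

```text
11.4333 [-87.3  49.8 102.5] [-0.5 -2.7 -0.9] E [-115.   111.1] want [-114.9  111.6]
screen top 0.15128386633817678 [  0.15244867 102.44672599]
```

>>> {"method": "servo_tool", "body": {"deltas": [[[-0.02,-0.04,-0.3,0,0,0,-1],[-0.04,-0.08,-0.6,0,0,0,-1],[-0.06,-0.11,-0.9,0,0,0,-1],[-0.08,-0.13,-1.2,0,0,0,-1],[-0.09,-0.15,-1.5,0,0,0,-1],[-0.1,-0.17,-1.8,0,0,0,-1],[-0.1,-0.18,-2.0,0,0,0,-1],[-0.11,-0.2,-2.2,0,0,0,-1],[-0.11,-0.2,-2.4,0,0,0,-1],[-0.11,-0.2,-2.6,0,0,0,-1],[-0.11,-0.2,-2.75,0,0,0,-1],[-0.11,-0.2,-2.9,0,0,0,-1],[-0.11,-0.2,-3.05,0,0,0,-1],[-0.11,-0.2,-3.2,0,0,0,-1],[-0.11,-0.2,-3.35,0,0,0,-1],[-0.11,-0.2,-3.5,0,0,0,-1],[-0.11,-0.2,-3.65,0,0,0,-1],[-0.11,-0.2,-3.8,0,0,0,-1],[-0.11,-0.2,-3.95,0,0,0,-1],[-0.11,-0.2,-4.1,0,0,0,-1]]]}}

```text
clock: 13.15
tool_pos: [0.4851, 0.0809, 0.062]
ee_rot: [0.57, 2.246, 1.658]
ft_force: [0.5, 1.5, 0.2]
opening: -0.002
grip_force: 0.0
```

```bash
python3 st.py
```

```text
13.15 [-89.4  49.9  62. ] [0.5 1.5 0.2] E [-117.1   70.6] want [-114.9  111.6]
screen top -0.0011016227561093572 [-1.10162320e-03  1.02310676e+02]
```

>>> {"method": "servo_tool", "body": {"deltas": [[[0,0,-0.2,0,0,0,-1],[0,0,-0.4,0,0,0,-1],[-0.2,-0.4,-0.5,0,0,0,-1],[-0.5,-0.9,-0.5,0,0,0,-1],[-0.8,-1.5,-0.5,0,0,0,-1],[-1.2,-2.2,-0.5,0,0,0,-1],[-1.6,-2.9,-0.5,0,0,0,-1],[-2.0,-3.7,-0.5,0,0,0,-1],[-2.5,-4.6,0,0,0,0,-1],[-3.0,-5.5,1,0,0,0,-1],[-3.5,-6.4,2,0,0,0,-1],[-4.0,-7.3,3,0,0,0,-1],[-4.4,-8.0,4,0,0,0,-1],[-4.4,-8.0,4,0,0,0,-1],[-4.4,-8.0,4,0,0,0,-1],[-4.4,-8.0,4,0,0,0,-1]]]}}

```text
clock: 14.53
tool_pos: [0.4411, 0.0009, 0.1016]
ee_rot: [0.57, 2.246, 1.658]
ft_force: [0.2, 0.2, 0.5]
opening: -0.0
grip_force: 0.0
```

```bash
python3 st.py
python3 - <<'E'
import cv2,numpy as np
from h import *
p,P=cloud('scene'); cv2.imwrite('pics/s9.png',p[...,::-1])
a=cv2.imread('pics/t.png')[90:290,180:430]; cv2.imwrite('pics/fin.png',np.vstack([cv2.resize(a,(375,300)),cv2.resize(p[100:300,150:400,::-1],(375,300))]))
E
```

```text
14.5333 [-180.7   50.3  101.6] [0.2 0.2 0.5] E [-208.4  110.2] want [-114.9  111.6]
screen top -0.0002740312341644198 [-2.74031241e-04  1.02343205e+02]
```

View pics/fin.png

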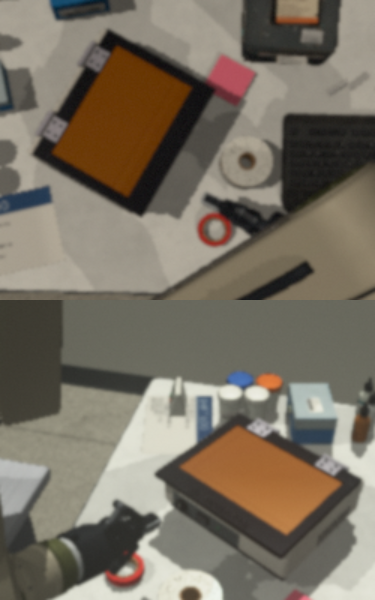

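The screen lies level and fully shut, the gripper at about (230,215) is clear of everything, and the rolls are where they were.

```bash
python3 -c "
from cell import robot
print(robot.hand_in())"
```

```text
the job is handed in; nothing more can be done
None
```

I pushed the prop over with the fingers and it folded into the tray. The fingers caught the screen after a drop of a few mm and lowered it until it lay fully shut (measured 0.00 rad), and I handed the job in at about 14.6 s with the arm clear; no result came back.

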